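Lay the square round the corner of the holder plate

ROBOT

A 7-joint arm with a two-finger parallel gripper is mounted at the origin on the work surface. World frame = base frame: x ahead of the robot, y to its left, z up, the work surface at z = 0. Lengths are in m, angles in rad, forces in N, time in s.
With the tool pointing down it reaches from about 0.425 to 0.875 m from the base axis. Payload 8.4 kg.
Tool frame: the origin (TCP) lies midway between the tips of the shut fingers; the grasp point (between the pads) lies 19 mm behind it (r.grip_depth is the distance from the TCP to the grasp point, in m); z points along the fingers, y is the line along which they close (so a half turn about z gives the same grasp; the last joint's range is limited). The gripper opens to 85 mm and grips with 20 to 120 N. Pads are 22 mm wide; open, the fingers measure 114 mm over their backs; the gripper's body (76 mm by 85 mm) begins 54 mm behind the grasp point. The pads swing forward as they close: fully open they stand 13 mm farther back than shut.
Start: joints at [-0.099, 0.333, 0.04, 1.465, -0.013, 1.343, -0.059], TCP at [0.65, -0, 0.231] pointing down, gripper open.
Joint ranges: [-2.58, 2.58], [-0.38, 2.09], [-1.3, 1.39], [0.25, 2.4], [-1.5, 4.64], [0.08, 2.09], [-2.65, 2.65]. Speed limits (rad/s): [2.22, 2.22, 2.79, 2.79, 3.14, 3.14, 3.14].

INTERFACE

Orientations are given as [roll, pitch, yaw] about the fixed x, y, z axes, in that order (R = Rz(yaw) Ry(pitch) Rx(roll)).
In Python, from rig import get_obs, camera, camera_params, r, find_in, pinpoint gives the robot as it stands.
- The arm moves only by the shell command python3 -m pendant 'ROWS' [FORCE]. ROWS is JSON, a list of rows, each an object with "xyz": the shift along the tool's x, y, z as a fraction of full scale, a list of three; "twist": the turn, a rotation vector about the tool's x, y, z as a fraction of full scale, a list of three; "fingers": the opening, from 0 (shut) to 1 (fully open). In form: [{"xyz": [x, y, z], "twist": [rx, ry, rz], "fingers": fingers}, ...]. A call has 1 to 5 rows; each row is the pose to reach, as a shift and turn from the pose commanded when the call began, along the tool's axes at that moment; what a row does not reach only later rows make up. Full scale, the value 1, is 0.15 m for a shift and 45 degrees for a turn. A row lasts 1/10 s, in which the tool goes at most 50 mm and 8.59 degrees, less where a joint would pass 70% of its speed; a pose out of reach is approached as far as the arm can. A call with a number of a shift or a turn outside -1 to 1 is refused whole. A call with a gripper value outside its range is refused whole. The fingers move at their own pace and stop on an object; FORCE is the grip in N (left out, the last holds). Time passes only in rows, so rows that repeat a pose let the fingers close. It gives the time, the measured TCP pose, the force, the opening and the grip force at its end, in the units of the state.
- get_obs(): the state, without advancing time (a new reading comes with each control period).
- camera(name): name is "scene" or "side" or "wrist"; returns (picture, depth): 480x640x3 uint8, red, green, blue; 480x640 float32, m along the optical axis (not along the pixel's ray), 0 where there is no reading.
- camera_params(name): a dict with "mtx" (3x3 intrinsics, pixels), "R" (3x3) and "t" (3): a world point X has camera coordinates R X + t. Camera axes: x right, y down, z forward; pixel columns grow to the right and rows downward; lengths in m; the calibration is good to about 2 mm. A picture is of the moment at which its call begins: read the wrist's pose just before it. camera_params takes no time and is no camera call; for the wrist camera it gives the pose at the moment of the call.
- r.sign_off(): hands the job in; it is judged then, once.
Trained networks look in the newest picture that a camera, given by its name, has taken for a name from the list of things; names that differ only in an ending like _2 or _b are one class to them, and where a whole thing is asked for, a point or a joint stands for the part that bears it (a point fixed in the world has none). Each returns a list of dicts, best first, with "score" (0 to 1); they miss things now and then, are a little off and sometimes report something else, mostly with a low value. They report only what shows in the picture. A call takes as long as a camera call. They do not tell look-alikes from the thing itself.
- find_in(camera, query): "uv" ([column, row] in pixels, amid what is visible of it).
- pinpoint(camera, query): "uv" ([column, row] in pixels: a listed point, or the origin of a listed thing).
The state is a dict: "time": time; "q": joint angles; "joint_velocities": joint speeds; "joint_torque": joint torques, N m; "ee_pos": TCP position; "eef_rot": TCP orientation; "wrist_force": force on the tool from outside, world axes, zero at the start; "wrist_torque": the same for the moment, N m; "opening": finger opening in m; "finger_force": force on a finger pad.
Only numpy, scipy, OpenCV 4.12 (cv2) and the standard library are available. Lean on these libraries where they do the work, as an engineer would, in place of code of your own. Each camera call takes 0.05 s, during which the arm holds its last target. There are 200 camera calls.

TASK

Draw the steel square out from under the riser shelf by its blade, set it down flat and let go of it in the open, its finger grip well clear of the shelf; then take it again by the finger grip and lay it flat on the bench round the corner of the holder plate: blade flush along the plain short end (the end away from the round holder), stock flush along the long side, inner corner of the square home on the corner of the plate. Keep the grip uppermost and leave everything else on the bench where it is.

Things in the scene. Friction and masses are not known exactly. Their poses are not given: they have to be found in the camera images.
- square: L-shaped steel square lying flat, 0.33 kg. Origin: its INNER corner, underside. Thin blade along +x: x 0 to 110, y -22 to 0, 6 mm thick. Thick stock along y: x -18 to 0, y -22 to 70, 16 mm high. On the stock stands the finger grip, a bar 14 (x) by 36 (y) mm centred at x -9, y 28, from z 16 to 46. Inner edges: blade y=0, stock x=0. Centre of mass about x 10, y 15
- square_grip (a point): centre of the finger grip of the square, 31 mm above its underside; axes as the square
- square_corner (a point): inner corner of the square, underside; axes as the square
- blade_tip (a point): far end of the inner edge of the blade, underside (110 mm along +x from the inner corner)
- stock_tip (a point): far end of the inner edge of the stock, underside (70 mm along +y from the inner corner)
- riser: low wooden shelf fixed to the bench, 160 deep (x) by 260 wide (y); origin at its centre on the bench. Open front: face x=-80. Board 56 to 68 mm above the bench, 12 mm side legs, closed back. Tins on it reach 118 mm above the bench, 35 mm or more behind the front edge. The square starts with stock and grip under the board, its blade sticking out of the front by 60 to 80 mm
- plate: aluminium holder plate screwed to the bench, 115 (its x) x 150 (its y) x 14 mm high; origin at its centre on the bench. A round movement holder, 60 mm across, top 36 mm above the bench, stands on it at x 10, y 28; the plain short end is the face y=-75, the one away from the holder
- plate_corner (a point): the corner of the plate, at bench level, that the inner corner of the square must meet (plate x -57.5, y -75), axes as the plate: when the square is home its x and y axes agree with these; blade along the plain short end, stock along the long side
- driver_stand: bystander: round stand of small screwdrivers, 72 mm across, 112 mm tall; origin under its centre, on the bench
- blower: bystander: rust-red rubber blower, pear-shaped, 64 mm across, 95 mm tall; origin under its centre, on the bench
- can: bystander: white spray can, 62 mm across, 170 mm tall; origin under its centre, on the bench
- nylon_block: bystander: white nylon block with a grid of nine studs, 50 x 50 x 28 mm tall; origin under its centre, on the bench
- dish: bystander: small white china dish, 56 mm across, 18 mm tall; origin under its centre, on the bench
- loupe: bystander: black eyeglass loupe standing on the bench, 34 mm across, 26 mm tall; origin under its centre, on the bench
- rule: bystander: plain steel rule lying flat, 150 (its x) x 22 (its y) x 4 mm; it is not the square; origin under its centre, on the bench
Things that resemble listed ones, but are neither listed nor needed, are in the scene too. What is shaped like the square but blue is not meant.

How it is judged:
By the outcome, as a careful person would: the job done as asked, in the order asked, and still so for the second after the job is handed in, with the robot touching nothing.
It also fails if it takes over 61 s, if anything falls off the work surface, if the arm or the gripper's body presses on something with over 40 N, if the wrist force passes 120 N, or if a joint passes its speed limit or range.

## Working session

There is one attempt and no reset: what is moved stays moved. The work goes in short steps, Python scripts to look and compute and a shell command to move; the robot and the scene stay as the last step left them, time stands still between calls to the robot, and variables do not carry over. Pictures are saved under pics/ and viewed, at most 10 in all, crops included, and the job is handed in when it is done.

```bash
mkdir -p pics; ls; cat > h.py <<'E'
import numpy as np, cv2
from rig import get_obs, camera, camera_params, r, find_in, pinpoint
def ray(name,uv,z,P=None):
    P=P or camera_params(name); K,R,t=[np.array(P[k]) for k in('mtx','R','t')]
    d=R.T@np.linalg.solve(K,[uv[0],uv[1],1.]); c=-R.T@t
    return c+d*(z-c[2])/d[2]
def cloud(name,depth,P=None):
    P=P or camera_params(name); K,R,t=[np.array(P[k]) for k in('mtx','R','t')]
    v,u=np.mgrid[0:480,0:640]; p=np.stack([u,v,np.ones_like(u)],-1)@np.linalg.inv(K).T*depth[...,None]
    return (p-t)@R
def save(n,im): cv2.imwrite(f'pics/{n}.png',im[...,::-1])
E
python3 - <<'E'
from h import *
for n in('scene','side'):
    im,d=camera(n); save(n+'0',im); np.savez(f'{n}0.npz',im=im,d=d)
    P=camera_params(n); print(n,-np.array(P['R']).T@P['t'])
    C=cloud(n,d)
    for q in('square_grip','square_corner','blade_tip','stock_tip','plate_corner','square','plate','riser','rule','dish','loupe','nylon_block','can','blower','driver_stand'):
        for x in pinpoint(n,q)[:3]:
            u,v=np.round(x['uv']).astype(int); 
            print(q,round(x['score'],2),(u,v),ray(n,x['uv'],0).round(3),C[min(v,479),min(u,639)].round(3))
print(get_obs()['time'])
E
```

```text
pics
scene [ 1.07126462 -0.67539156  0.87588379]
square_grip 0.86 (np.int64(389), np.int64(188)) [0.511 0.348 0.   ] [0.701 0.004 0.295]
square_grip 0.57 (np.int64(295), np.int64(133)) [0.17  0.409 0.   ] [0.214 0.355 0.044]
square_corner 0.87 (np.int64(304), np.int64(149)) [0.237 0.361 0.   ] [0.249 0.347 0.012]
square_corner 0.84 (np.int64(376), np.int64(195)) [0.502 0.304 0.   ] [0.508 0.296 0.009]
blade_tip 0.93 (np.int64(362), np.int64(225)) [0.537 0.192 0.   ] [0.538 0.191 0.003]
blade_tip 0.81 (np.int64(340), np.int64(136)) [0.279 0.468 0.   ] [0.281 0.466 0.003]
stock_tip 0.93 (np.int64(288), np.int64(135)) [0.16  0.391 0.   ] [0.176 0.37  0.016]
square 0.89 (np.int64(374), np.int64(195)) [0.498 0.303 0.   ] [0.503 0.295 0.008]
square 0.85 (np.int64(305), np.int64(147)) [0.233 0.371 0.   ] [0.25  0.35  0.016]
square 0.24 (np.int64(225), np.int64(301)) [ 0.447 -0.163  0.   ] [ 0.449 -0.164  0.004]
plate 0.17 (np.int64(423), np.int64(332)) [0.801 0.004 0.   ] [ 0.813 -0.026  0.039]
riser 0.94 (np.int64(396), np.int64(189)) [0.528 0.354 0.   ] [ 0.722 -0.012  0.312]
rule 0.78 (n
[... 2644 characters left out ...]
upe 0.78 (np.int64(437), np.int64(298)) [ 0.674 -0.099  0.   ] [ 0.667 -0.11   0.018]
loupe 0.47 (np.int64(470), np.int64(244)) [ 0.79 -0.    0.  ] [ 0.775 -0.019  0.027]
loupe 0.31 (np.int64(415), np.int64(361)) [ 0.587 -0.204  0.   ] [ 0.579 -0.215  0.027]
nylon_block 0.82 (np.int64(294), np.int64(268)) [0.434 0.04  0.   ] [0.432 0.019 0.029]
can 0.63 (np.int64(472), np.int64(246)) [ 0.793 -0.007  0.   ] [ 0.779 -0.022  0.023]
can 0.15 (np.int64(365), np.int64(325)) [ 0.528 -0.116  0.   ] [ 0.528 -0.117  0.001]
blower 0.76 (np.int64(441), np.int64(202)) [0.783 0.123 0.   ] [0.765 0.096 0.033]
driver_stand 0.78 (np.int64(498), np.int64(290)) [ 0.791 -0.116  0.   ] [ 0.771 -0.133  0.033]
1.6
```

View pics/scene0.png

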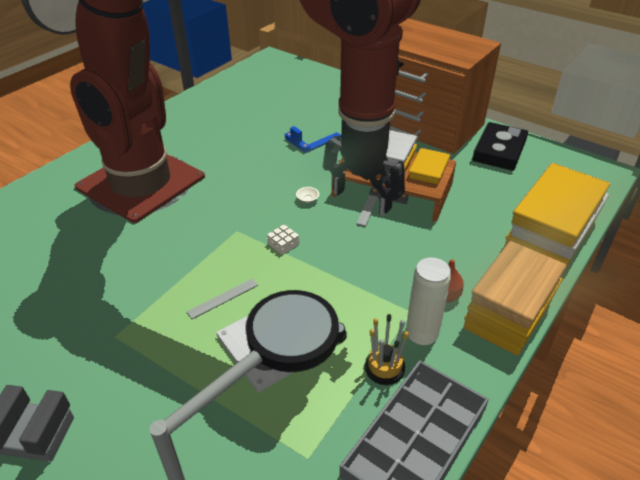

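View pics/side0.png

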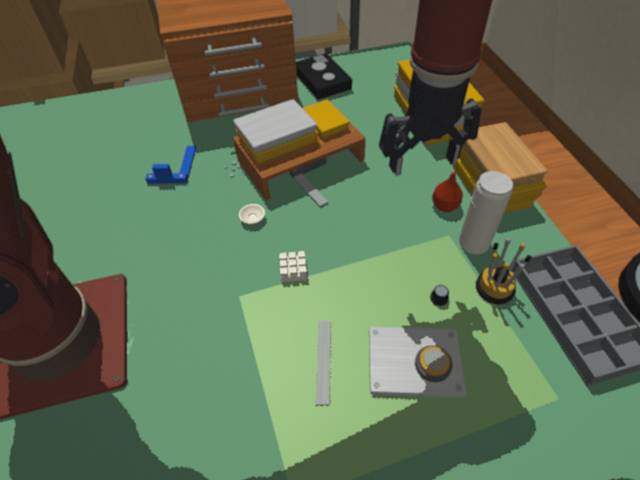

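Scene: robot, riser with tins at about (400,175), its blade sticking out at (368,208), and a blue decoy at (310,140). A magnifier on an arm stands in front of the plate. Side: blade at (310,188), plate at (370–463, 328–395) with the holder at its right end (world +x). The plain end is therefore the low-x end, and the plate corner is at (368,328), where `pinpoint` puts it.

```bash
python3 - <<'E'
from h import *
o=get_obs(); print(o['ee_pos'],o['eef_rot'],o['wrist_force'])
P=camera_params('wrist'); print('wrist cam',-np.array(P['R']).T@P['t'],P['R'],P['mtx'])
z=np.load('scene0.npz'); C=cloud('scene',z['d'])
for u,v in((290,325),(250,325),(335,325),(290,290),(290,365),(215,400)): print((u,v),C[v,u].round(3))
z=np.load('side0.npz'); C=cloud('side',z['d'])
print('plate corners',[ray('side',p,.014).round(3) for p in((369,327),(460,328),(464,397),(370,390))])
E
cat > delta.py <<'E'
# usage: delta.py x y z yaw(deg of tool-y line)  -> tool-frame move in pendant units
import sys; from h import *
from scipy.spatial.transform import Rotation as R
x,y,z,a=map(float,sys.argv[1:]); o=get_obs(); R0=R.from_euler('xyz',o['eef_rot']).as_matrix()
best=None
for s in(0,180):
    t=np.radians(a+s); yy=np.array([np.cos(t),np.sin(t),0]); zz=np.array([0,0,-1.]); Rt=np.c_[np.cross(yy,zz),yy,zz]
    w=R.from_matrix(R0.T@Rt).as_rotvec()
    if best is None or np.linalg.norm(w)<np.linalg.norm(best): best=w
print('xyz',(R0.T@(np.array([x,y,z])-o['ee_pos'])/.15).round(3),'twist',(best/np.radians(45)).round(3),'t',o['time'],'q',np.round(o['q'],2))
E
python3 delta.py .545 .15 .2 19
```

```text
[ 6.49983180e-01 -3.04511975e-05  2.31334192e-01] [ 3.14158731e+00 -2.90758342e-05  1.57071406e+00] [0.33725953 1.10617591 0.41036827]
wrist cam [0.65055238 0.07005062 0.37540217] [[ 9.99999258e-01 -5.68815075e-04  1.07763954e-03]
 [-8.43956279e-04 -9.61218039e-01  2.75788268e-01]
 [ 8.78974039e-04 -2.75788973e-01 -9.61217806e-01]] [[381.40299623   0.         318.02683569]
 [  0.         381.40299623 241.67125435]
 [  0.           0.           1.        ]]
(290, 325) [ 0.775 -0.342  0.339]
(250, 325) [ 0.736 -0.369  0.337]
(335, 325) [ 0.816 -0.309  0.336]
(290, 290) [ 0.74  -0.298  0.338]
(290, 365) [ 0.808 -0.383  0.333]
(215, 400) [ 0.589 -0.336 -0.   ]
plate corners [array([ 0.53 , -0.129,  0.014]), array([ 0.681, -0.175,  0.014]), array([ 0.633, -0.287,  0.014]), array([ 0.495, -0.236,  0.014])]
xyz [ 1.    -0.7    0.209] twist [ 0.    -0.    -0.422] t 1.6 q [-0.1   0.33  0.04  1.47 -0.01  1.34 -0.06]
```

```bash
python3 -m pendant '[{"xyz":[0.33,-0.23,0.07],"twist":[0,0,-0.14],"fingers":0.6},{"xyz":[0.66,-0.46,0.14],"twist":[0,0,-0.28],"fingers":0.6},{"xyz":[1,-0.7,0.2],"twist":[0,0,-0.42],"fingers":0.6},{"xyz":[1,-0.7,0.2],"twist":[0,0,-0.42],"fingers":0.6},{"xyz":[1,-0.7,0.2],"twist":[0,0,-0.42],"fingers":0.6}]' 80
python3 - <<'E'
from h import *
P=camera_params('wrist'); o=get_obs(); print(o['ee_pos'],o['eef_rot'],o['joint_velocities'])
im,d=camera('wrist'); save('w1',im); np.savez('w1.npz',im=im,d=d,**P)
for q in('blade_tip','square_corner','square'):
    for x in pinpoint('wrist',q)[:2]: print(q,x['score'],np.round(x['uv']),ray('wrist',x['uv'],0,P).round(4))
E
```

```text
time: 2.1
ee_pos: [0.5417, 0.1555, 0.201]
eef_rot: [-3.141, -0.002, 1.909]
wrist_force: [1.0, 0.1, 0.2]
opening: 0.0513
finger_force: 0.0
[0.54165166 0.15553735 0.20095139] [-3.14058020e+00 -2.20765759e-03  1.90862634e+00] [ 0.0440665   0.0202597   0.07693853 -0.04579671  0.02709473  0.00504586
  0.05183842]
blade_tip 0.82 [336. 175.] [0.5463 0.1927 0.    ]
```

View pics/w1.png

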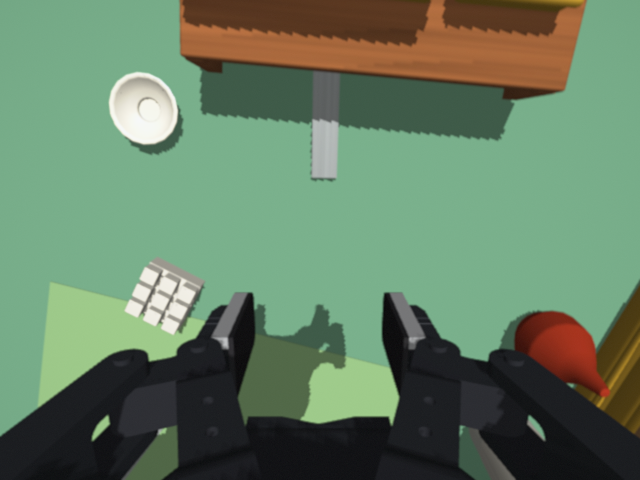

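The wrist picture shows the blade at columns 312–338, from row 72 (riser edge) to row 178 (tip). It is nearly in line with the tool's x axis.

```bash
python3 - <<'E'
from h import *
z=np.load('w1.npz'); P={k:z[k] for k in('mtx','R','t')}
im=z['im'].astype(int); sat=im.max(2)-im.min(2)
m=((sat<18)&(im.max(2)>60)).astype(np.uint8); m[:, :280]=0; m[:,370:]=0; m[:75]=0; m[185:]=0
n,l,s,c=cv2.connectedComponentsWithStats(m); k=1+s[1:,4].argmax(); m=l==k; print(s[k])
L=[];Rr=[]
for v in range(80,174,4):
    u=np.where(m[v])[0]; L.append(ray('w',(u.min()-.5,v),.006,P)); Rr.append(ray('w',(u.max()+.5,v),.006,P))
for E in(np.array(L),np.array(Rr)):
    f=cv2.fitLine(E[:,:2].astype(np.float32),cv2.DIST_HUBER,0,.001,.001).ravel(); print(np.degrees(np.arctan2(f[1],f[0])),f[2:])
    print(E[0],E[-1])
v=np.where(m[:,325])[0].max(); print('tip mid',ray('w',(325,v+.5),.006,P)); print('riser edge',ray('w',(326,72),.056,P),'lower legs',[ray('w',p,.056,P) for p in((182,55),(565,90))])
E
```

```text
[ 311   75   29  104 2688]
-70.94412 [0.5141756  0.21910432]
[0.50107274 0.25956412 0.006     ] [0.52395884 0.18808953 0.006     ]
-72.66975 [0.5303519  0.24150999]
[0.52209402 0.26693579 0.006     ] [0.5446946  0.19536118 0.006     ]
tip mid [0.5375956 0.1877886 0.006    ]
riser edge [0.51097391 0.2619709  0.056     ] lower legs [array([0.41330278, 0.23922265, 0.056     ]), array([0.67463979, 0.30689949, 0.056     ])]
```

```bash
python3 delta.py .5287 .209 .006 18
```

```text
xyz [0.418 0.021 1.303] twist [0.001 0.001 0.018] t 2.3 q [-0.25  0.19 -0.1   1.71  0.02  1.25 -0.03]
```

```bash
python3 -m pendant '[{"xyz":[0.2,0.02,0.25],"twist":[0,0,0.02],"fingers":0.6},{"xyz":[0.42,0.02,0.5],"twist":[0,0,0.02],"fingers":0.6},{"xyz":[0.42,0.02,0.75],"twist":[0,0,0.02],"fingers":0.6},{"xyz":[0.42,0.02,1],"twist":[0,0,0.02],"fingers":0.6},{"xyz":[0.42,0.02,1],"twist":[0,0,0.02],"fingers":0.6}]' 80
python3 delta.py .5287 .209 .006 18
python3 - <<'E'
from h import *
P=camera_params('wrist'); im,d=camera('wrist'); save('w2',im)
E
```

```text
time: 2.8
ee_pos: [0.525, 0.2078, 0.0465]
eef_rot: [-3.133, 0.001, 1.883]
wrist_force: [-0.4, -0.6, -0.0]
opening: 0.051
finger_force: 0.0
xyz [0.    0.028 0.27 ] twist [-0.011  0.002 -0.002] t 2.8 q [-0.34  0.34 -0.14  1.86  0.06  0.95 -0.19]
```

View pics/w2.png

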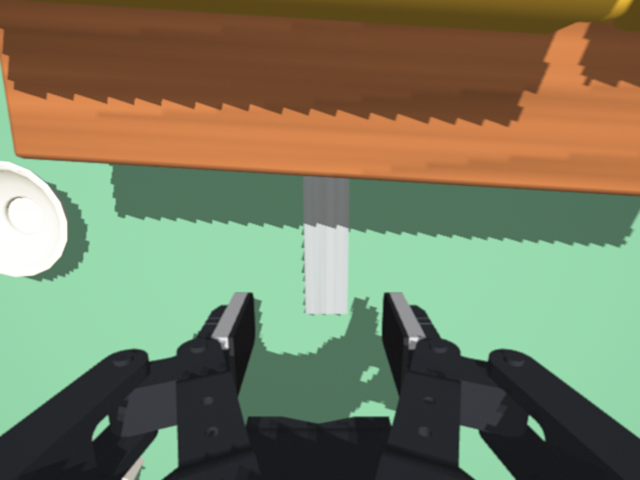

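```bash
python3 -m pendant '[{"xyz":[0,0.02,0.1],"twist":[0,0,0],"fingers":0.42},{"xyz":[0,0.02,0.2],"twist":[0,0,0],"fingers":0.42},{"xyz":[0,0.02,0.25],"twist":[0,0,0],"fingers":0.42},{"xyz":[0,0.02,0.27],"twist":[0,0,0],"fingers":0.42},{"xyz":[0,0.02,0.27],"twist":[0,0,0],"fingers":0.42}]' 80
python3 delta.py .5287 .209 .005 18
```

```text
time: 3.35
ee_pos: [0.5301, 0.2114, 0.0106]
eef_rot: [-3.141, 0.0, 1.885]
wrist_force: [-0.0, 1.3, 0.5]
opening: 0.0355
finger_force: 0.0
xyz [-0.012 -0.014  0.038] twist [-0.001  0.    -0.   ] t 3.35 q [-0.34  0.4  -0.14  1.87  0.07  0.88 -0.2 ]
```

```bash
python3 -m pendant '[{"xyz":[0,-0.01,0.04],"twist":[0,0,0],"fingers":0.42},{"xyz":[0,-0.01,0.05],"twist":[0,0,0],"fingers":0.1},{"xyz":[0,-0.01,0.05],"twist":[0,0,0],"fingers":0},{"xyz":[0,-0.01,0.05],"twist":[0,0,0],"fingers":0},{"xyz":[0,-0.01,0.05],"twist":[0,0,0],"fingers":0}]' 60
```

```text
time: 3.85
ee_pos: [0.5287, 0.211, 0.0034]
eef_rot: [-3.141, 0.0, 1.885]
wrist_force: [-2.5, -0.9, 1.5]
opening: 0.0191
finger_force: 58.8
```

```bash
python3 -m pendant '[{"xyz":[-0.05,0,0],"twist":[0,0,0],"fingers":0},{"xyz":[-0.15,0,0],"twist":[0,0,0],"fingers":0},{"xyz":[-0.25,0,0],"twist":[0,0,0],"fingers":0},{"xyz":[-0.35,0,0],"twist":[0,0,0],"fingers":0},{"xyz":[-0.45,0,0],"twist":[0,0,0],"fingers":0}]'
python3 -m pendant '[{"xyz":[-0.1,0,0],"twist":[0,0,0],"fingers":0},{"xyz":[-0.2,0,0],"twist":[0,0,0],"fingers":0},{"xyz":[-0.3,0,0],"twist":[0,0,0],"fingers":0},{"xyz":[-0.4,0,0],"twist":[0,0,0],"fingers":0},{"xyz":[-0.5,0,0],"twist":[0,0,0],"fingers":0}]'
```

```text
time: 4.35
ee_pos: [0.5503, 0.1451, 0.0034]
eef_rot: [3.141, 0.0, 1.884]
wrist_force: [-0.1, 2.8, 0.5]
opening: 0.0187
finger_force: 58.9
time: 4.85
ee_pos: [0.5732, 0.0745, 0.0034]
eef_rot: [3.142, -0.0, 1.885]
wrist_force: [-1.1, 3.7, 1.5]
opening: 0.0192
finger_force: 59.1
```

```bash
python3 -m pendant '[{"xyz":[-0.1,0,0],"twist":[0,0,0],"fingers":0},{"xyz":[-0.2,0,0],"twist":[0,0,0],"fingers":0},{"xyz":[-0.3,0,0],"twist":[0,0,0],"fingers":0},{"xyz":[-0.3,0,0],"twist":[0,0,0],"fingers":0},{"xyz":[-0.3,0,0],"twist":[0,0,0],"fingers":0.5}]'
python3 -m pendant '[{"xyz":[0,0,0],"twist":[0,0,0],"fingers":0.6},{"xyz":[0,0,0],"twist":[0,0,0],"fingers":0.6},{"xyz":[0,0,-0.15],"twist":[0,0,0],"fingers":0.6},{"xyz":[0,0,-0.45],"twist":[0,0,0],"fingers":0.6},{"xyz":[0,0,-0.75],"twist":[0,0,0],"fingers":0.6}]'
python3 -m pendant '[{"xyz":[0,0,-0.3],"twist":[0,0,0],"fingers":0.6},{"xyz":[0,0,-0.6],"twist":[0,0,0],"fingers":0.6},{"xyz":[0,0,-0.8],"twist":[0,0,0],"fingers":0.6},{"xyz":[0,0,-0.8],"twist":[0,0,0],"fingers":0.6},{"xyz":[0,0,-0.8],"twist":[0,0,0],"fingers":0.6}]'
cat > look.py <<'E'
import sys; from h import *
n=sys.argv[1]
P=camera_params('wrist'); o=get_obs(); print(o['ee_pos'].round(4) if hasattr(o['ee_pos'],'round') else o['ee_pos'],np.abs(o['joint_velocities']).max())
im,d=camera('wrist'); save(n,im); np.savez(n+'.npz',im=im,d=d,**P)
for q,z in(('blade_tip',0),('square_corner',0),('stock_tip',0),('square_grip',.031),('plate_corner',0)):
    for x in pinpoint('wrist',q)[:2]: print(q,round(x['score'],2),np.round(x['uv']),ray('wrist',x['uv'],z,P).round(4))
E
python3 look.py w3
```

```text
time: 5.35
ee_pos: [0.5868, 0.0312, 0.0031]
eef_rot: [-3.141, 0.001, 1.883]
wrist_force: [-0.6, 0.8, 0.1]
opening: 0.0322
finger_force: 0.0
time: 5.85
ee_pos: [0.5857, 0.0333, 0.1163]
eef_rot: [-3.139, -0.001, 1.886]
wrist_force: [1.8, -0.3, 0.8]
opening: 0.051
finger_force: 0.0
time: 6.35
ee_pos: [0.5868, 0.0332, 0.2361]
eef_rot: [3.141, 0.0, 1.886]
wrist_force: [0.0, 0.3, -0.2]
opening: 0.0511
finger_force: 0.0
[0.5868 0.0332 0.2361] 0.034478239790575
blade_tip 0.57 [327. 229.] [0.6044 0.0114 0.    ]
square_corner 0.69 [328. 120.] [0.5724 0.1132 0.    ]
square_corner 0.52 [535. 191.] [0.7903 0.1131 0.    ]
stock_tip 0.79 [403. 118.] [0.6388 0.1371 0.    ]
square_grip 0.71 [362. 106.] [0.5954 0.1325 0.031 ]
plate_corner 0.37 [362. 106.] [0.5989 0.1351 0.    ]
plate_corner 0.19 [136. 332.] [ 0.4395 -0.1656  0.    ]
```

View pics/w3.png

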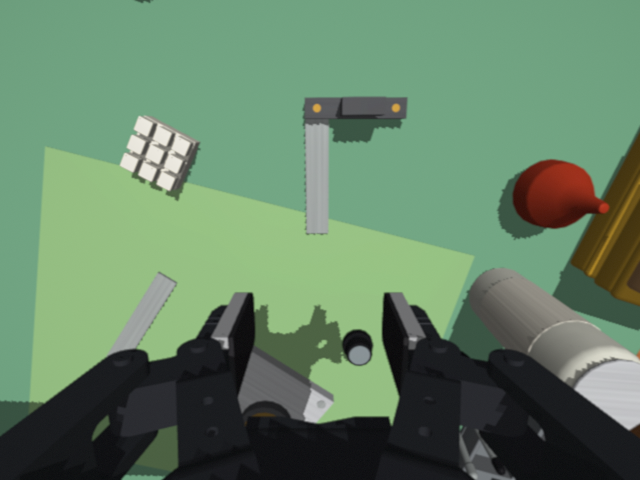

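The square lies free in the open: blade at (317,180), stock and grip at (355,107). Next I measure the plate, turning the tool to the second grasp's orientation on the way.

```bash
python3 -m pendant '[{"xyz":[-0.2,-0.1,0],"twist":[0,0,0.19],"fingers":0.6},{"xyz":[-0.4,-0.2,0],"twist":[0,0,0.38],"fingers":0.6},{"xyz":[-0.6,-0.3,0],"twist":[0,0,0.57],"fingers":0.6},{"xyz":[-0.8,-0.4,0],"twist":[0,0,0.76],"fingers":0.6},{"xyz":[-1,-0.5,0],"twist":[0,0,0.95],"fingers":0.6}]'
python3 delta.py .51 -.23 .23 -107
```

```text
time: 7.15
ee_pos: [0.5612, -0.1344, 0.2353]
eef_rot: [-3.141, 0.0, 1.133]
wrist_force: [-0.3, 0.2, -0.7]
opening: 0.0513
finger_force: 0.0
xyz [-0.722 -0.039  0.036] twist [-1.00e-03  1.00e-03  1.82e+00] t 7.15 q [ 0.06  0.18  0.11  1.65 -0.02  1.31 -0.26]
```

```bash
python3 -m pendant '[{"xyz":[-0.2,-0.01,0],"twist":[0,0,0.19],"fingers":0.6},{"xyz":[-0.4,-0.02,0],"twist":[0,0,0.38],"fingers":0.6},{"xyz":[-0.55,-0.03,0],"twist":[0,0,0.57],"fingers":0.6},{"xyz":[-0.72,-0.04,0],"twist":[0,0,0.76],"fingers":0.6},{"xyz":[-0.72,-0.04,0],"twist":[0,0,0.95],"fingers":0.6}]'
python3 -m pendant '[{"xyz":[0,0,0],"twist":[0,0,0.19],"fingers":0.6},{"xyz":[0,0,0],"twist":[0,0,0.38],"fingers":0.6},{"xyz":[0,0,0],"twist":[0,0,0.57],"fingers":0.6},{"xyz":[0,0,0],"twist":[0,0,0.76],"fingers":0.6},{"xyz":[0,0,0],"twist":[0,0,0.87],"fingers":0.6}]'
python3 -m pendant '[{"xyz":[0,0,0],"twist":[0,0,0],"fingers":0.6},{"xyz":[0,0,0],"twist":[0,0,0],"fingers":0.6}]'
python3 look.py w4; python3 delta.py .51 -.23 .23 -107
```

```text
time: 7.65
ee_pos: [0.5088, -0.2327, 0.2355]
eef_rot: [3.141, 0.002, 0.381]
wrist_force: [0.6, -0.9, -0.1]
opening: 0.0513
finger_force: 0.0
time: 8.15
ee_pos: [0.5109, -0.2286, 0.2352]
eef_rot: [3.141, 0.001, -0.296]
wrist_force: [0.1, 0.4, -0.4]
opening: 0.0514
finger_force: 0.0
time: 8.35
ee_pos: [0.511, -0.2286, 0.2355]
eef_rot: [3.142, 0.001, -0.288]
wrist_force: [0.4, 0.6, 0.4]
opening: 0.0514
finger_force: 0.0
[ 0.511  -0.2286  0.2355] 0.0031319994142287753
blade_tip 0.86 [ 60. 183.] [0.605  0.0102 0.    ]
plate_corner 0.6 [215. 215.] [ 0.5312 -0.1256  0.    ]
xyz [-0.005  0.01   0.039] twist [-0.     0.     0.009] t 8.65 q [ 0.08  0.15  0.29  1.69 -0.04  1.31 -1.48]
```

View pics/w4.png

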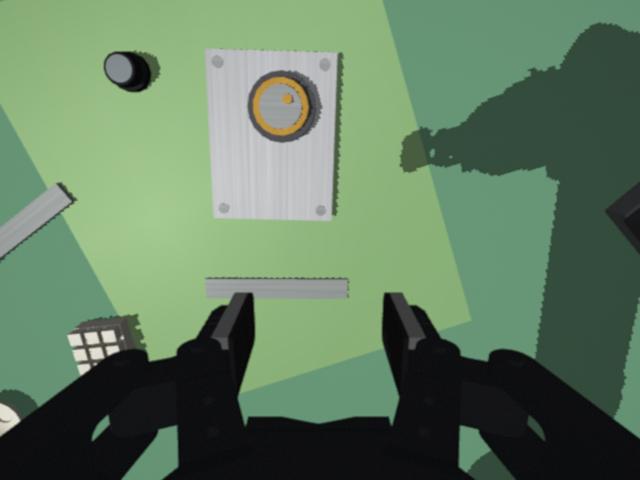

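Plate at (207–338, 50–220), holder at (282,105) at the far end, so the plain end is the bottom edge. The target corner is at (213,218), and the rule lies about 57 mm away.

```bash
python3 - <<'E'
from h import *
z=np.load('w4.npz'); P={k:z[k] for k in('mtx','R','t')}
im=z['im'].astype(int); m=((im.max(2)-im.min(2)<22)&(im.max(2)>110)).astype(np.uint8)
m[:,:190]=0;m[:,360:]=0;m[250:]=0
m=cv2.morphologyEx(m,cv2.MORPH_OPEN,np.ones((3,3)))
n,l,s,c=cv2.connectedComponentsWithStats(m); k=1+s[1:,4].argmax(); m=l==k; print(s[k])
def fit(uv):
    X=np.array([ray('w',p,.014,P)[:2] for p in uv]); f=cv2.fitLine(X.astype(np.float32),cv2.DIST_HUBER,0,.001,.001).ravel().astype(float)
    n=np.array([-f[1],f[0]]); print('ang',np.degrees(np.arctan2(f[1],f[0]))%180,'res mm',(np.abs((X-f[2:])@n).mean()*1e3).round(2)); return f
L=fit([(np.where(m[v])[0].min()-.5,v) for v in range(65,208,3)])
Rt=fit([(np.where(m[v])[0].max()+.5,v) for v in range(65,208,3)])
B=fit([(u,np.where(m[:,u])[0].max()+.5) for u in range(222,322,3)])
T=fit([(u,np.where(m[:,u])[0].min()-.5) for u in range(222,322,3)])
def X(f,g):
    a=np.linalg.solve(np.c_[f[:2],-g[:2]],g[2:]-f[2:]); return f[2:]+a[0]*f[:2]
c=[X(L,B),X(Rt,B),X(Rt,T),X(L,T)]; print(np.round(c,4)); print([round(np.linalg.norm(c[i]-c[i-1])*1e3,1) for i in range(4)])
E
python3 delta.py .5962 .1305 .15 -72
```

```text
[  205    49   133   172 17226]
ang 162.03584835608586 res mm 0.22
ang 162.01627960334315 res mm 0.23
ang 71.75915649165958 res mm 0.27
ang 71.8108469554595 res mm 0.2
[[ 0.5315 -0.1272]
 [ 0.4951 -0.2375]
 [ 0.6384 -0.284 ]
 [ 0.6747 -0.1736]]
[np.float64(150.5), np.float64(116.2), np.float64(150.6), np.float64(116.2)]
xyz [-0.141 -2.457  0.572] twist [-0.     0.    -0.769] t 8.65 q [ 0.08  0.15  0.29  1.69 -0.04  1.31 -1.48]
```

```bash
python3 -m pendant '[{"xyz":[0,-0.25,0],"twist":[0,0,0],"fingers":0.6},{"xyz":[-0.03,-0.5,0],"twist":[0,0,0],"fingers":0.6},{"xyz":[-0.05,-0.75,0],"twist":[0,0,0],"fingers":0.6},{"xyz":[-0.07,-1,0],"twist":[0,0,0],"fingers":0.6}]'
python3 -m pendant '[{"xyz":[0,-0.25,0],"twist":[0,0,-0.15],"fingers":0.6},{"xyz":[-0.03,-0.5,0],"twist":[0,0,-0.3],"fingers":0.6},{"xyz":[-0.05,-0.75,0],"twist":[0,0,-0.45],"fingers":0.6},{"xyz":[-0.07,-1,0],"twist":[0,0,-0.6],"fingers":0.6},{"xyz":[-0.07,-1,0],"twist":[0,0,-0.77],"fingers":0.6}]'
python3 delta.py .5962 .1305 .16 -72; python3 look.py w5
```

```text
time: 9.05
ee_pos: [0.5442, -0.0806, 0.236]
eef_rot: [-3.141, -0.0, -0.29]
wrist_force: [1.1, 0.2, -0.2]
opening: 0.0514
finger_force: 0.0
time: 9.55
ee_pos: [0.577, 0.0716, 0.2355]
eef_rot: [-3.139, -0.0, 0.328]
wrist_force: [0.8, -0.3, -1.1]
opening: 0.0512
finger_force: 0.0
xyz [ 0.247 -0.329  0.504] twist [-0.003 -0.001  0.017] t 9.55 q [-0.21  0.19  0.02  1.63 -0.01  1.32 -1.44]
[0.577  0.0716 0.2355] 1.3786929192037944
blade_tip 0.67 [386. 199.] [0.6052 0.0095 0.    ]
square_corner 0.73 [276. 196.] [0.5721 0.1149 0.    ]
stock_tip 0.66 [276. 123.] [0.6396 0.1355 0.    ]
square_grip 0.71 [261. 172.] [0.5951 0.1328 0.031 ]
plate_corner 0.64 [478. 302.] [ 0.532  -0.1256  0.    ]
plate_corner 0.5 [262. 173.] [0.5903 0.1349 0.    ]
```

```bash
python3 - <<'E'
from h import *
z=np.load('w3.npz'); P={k:z[k] for k in('mtx','R','t')}
im=z['im'].astype(int); sat=im.max(2)-im.min(2)
m=((sat<16)&(im.max(2)>40)); g=np.zeros_like(m); g[94:240,298:412]=1; m&=g
m=m.astype(np.uint8); n,l,s,c=cv2.connectedComponentsWithStats(m)
for k in range(1,n):
    if s[k,4]>100: print(s[k])
def fit(uv,h):
    X=np.array([ray('w',p,h,P)[:2] for p in uv]); f=cv2.fitLine(X.astype(np.float32),cv2.DIST_HUBER,0,.001,.001).ravel().astype(float)
    n=np.array([-f[1],f[0]]); print('ang',np.degrees(np.arctan2(f[1],f[0]))%180,'p',f[2:].round(4),'res mm',(np.abs((X-f[2:])@n).mean()*1e3).round(2)); return f
for side in(0,1):
    uv=[]
    for v in range(130,226,3):
        u=np.where(m[v])[0]; uv.append(((u.min()-.5,u.max()+.5)[side],v))
    fit(uv,.006)
B=fit([(u,np.where(m[:,u])[0].max()+.5) for u in range(310,326)],.006)
T=fit([(u,np.where(m[:120,u])[0].min()-.5) for u in list(range(309,338))+list(range(389,402))],.016)
v=np.arange(100,115); R=fit([(np.where(m[a])[0].max()+.5,a) for a in v],.016)
E
python3 delta.py .5955 .1315 .16 -72
```

```text
[ 304   97  103  137 4513]
ang 107.49308180754493 p [0.5614 0.0761] res mm 0.21
ang 108.40632534695835 p [0.5844 0.0737] res mm 0.0
ang 17.984162107098957 p [0.5948 0.0064] res mm 0.13
ang 18.022167641791423 p [0.5947 0.1406] res mm 0.0
ang 106.32495655523633 p [0.6351 0.1447] res mm 0.22
xyz [ 0.256 -0.395  0.506] twist [ 0.     0.    -0.006] t 9.85 q [-0.21  0.19  0.02  1.63 -0.    1.32 -1.44]
```

```bash
python3 -m pendant '[{"xyz":[0.12,-0.2,0.2],"twist":[0,0,0],"fingers":0.6},{"xyz":[0.26,-0.4,0.5],"twist":[0,0,0],"fingers":0.6},{"xyz":[0.26,-0.4,0.75],"twist":[0,0,0],"fingers":0.6},{"xyz":[0.26,-0.4,0.95],"twist":[0,0,0],"fingers":0.6},{"xyz":[0.26,-0.4,0.95],"twist":[0,0,0],"fingers":0.6}]'
python3 -m pendant '[{"xyz":[0,0,0],"twist":[0,0,0],"fingers":0.5}]'
python3 delta.py .5952 .1315 .021 -72
```

```text
time: 10.35
ee_pos: [0.5926, 0.1324, 0.0888]
eef_rot: [3.142, 0.008, 0.312]
wrist_force: [-0.8, -0.5, 0.4]
opening: 0.0514
finger_force: 0.0
time: 10.45
ee_pos: [0.5958, 0.133, 0.0941]
eef_rot: [3.141, 0.0, 0.312]
wrist_force: [-0.3, 0.5, 0.8]
opening: 0.0429
finger_force: 0.0
xyz [-0.007  0.008  0.487] twist [ 0.     0.    -0.003] t 10.45 q [-0.28  0.36 -0.02  1.72  0.01  1.06 -1.56]
```

```bash
python3 -m pendant '[{"xyz":[0,0.01,0.25],"twist":[0,0,0],"fingers":0.5},{"xyz":[0,0.01,0.42],"twist":[0,0,0],"fingers":0.5},{"xyz":[0,0.01,0.47],"twist":[0,0,0],"fingers":0.5},{"xyz":[0,0.01,0.48],"twist":[0,0,0],"fingers":0.5},{"xyz":[0,0.01,0.48],"twist":[0,0,0],"fingers":0.5}]'
python3 -m pendant '[{"xyz":[0,0,0],"twist":[0,0,0],"fingers":0},{"xyz":[0,0,0],"twist":[0,0,0],"fingers":0},{"xyz":[0,0,0],"twist":[0,0,0],"fingers":0},{"xyz":[0,0,0],"twist":[0,0,0],"fingers":0}]' 80
```

```text
time: 10.95
ee_pos: [0.5974, 0.1326, 0.0235]
eef_rot: [3.141, -0.003, 0.314]
wrist_force: [-0.5, 0.4, -0.2]
opening: 0.0425
finger_force: 0.0
time: 11.35
ee_pos: [0.597, 0.1325, 0.023]
eef_rot: [3.141, -0.002, 0.314]
wrist_force: [-1.2, -0.4, 7.0]
opening: 0.0123
finger_force: 79.3
```

```bash
python3 -m pendant '[{"xyz":[0,0,-0.05],"twist":[0,0,0],"fingers":0},{"xyz":[0,0,-0.2],"twist":[0,0,0],"fingers":0},{"xyz":[0,0,-0.4],"twist":[0,0,0],"fingers":0},{"xyz":[0,0,-0.4],"twist":[0,0,0],"fingers":0}]'
python3 delta.py .5581 -.1193 .083 -108.1
```

```text
time: 11.75
ee_pos: [0.5984, 0.1331, 0.0857]
eef_rot: [3.141, -0.006, 0.314]
wrist_force: [1.3, 0.5, -3.1]
opening: 0.0124
finger_force: 78.4
xyz [-0.775  1.518  0.013] twist [-0.002 -0.008  0.802] t 11.75 q [-0.28  0.37 -0.02  1.73  0.01  1.04 -1.55]
```

```bash
python3 -m pendant '[{"xyz":[-0.06,0.12,0],"twist":[0,0,0],"fingers":0},{"xyz":[-0.16,0.32,0],"twist":[0,0,0],"fingers":0},{"xyz":[-0.26,0.52,0],"twist":[0,0,0],"fingers":0},{"xyz":[-0.36,0.72,0],"twist":[0,0,0],"fingers":0},{"xyz":[-0.44,0.86,0],"twist":[0,0,0],"fingers":0}]'
python3 -m pendant '[{"xyz":[-0.1,0.2,0],"twist":[0,0,0.15],"fingers":0},{"xyz":[-0.2,0.4,0],"twist":[0,0,0.3],"fingers":0},{"xyz":[-0.27,0.55,0],"twist":[0,0,0.45],"fingers":0},{"xyz":[-0.33,0.65,0],"twist":[0,0,0.6],"fingers":0},{"xyz":[-0.33,0.65,0],"twist":[0,0,0.75],"fingers":0}]'
python3 -m pendant '[{"xyz":[0,0,0],"twist":[0,0,0.05],"fingers":0},{"xyz":[0,0,0],"twist":[0,0,0.05],"fingers":0}]'
python3 look.py w6
python3 delta.py .5581 -.1193 .03 -108.1
```

```text
time: 12.25
ee_pos: [0.572, -0.0134, 0.0805]
eef_rot: [3.141, 0.002, 0.312]
wrist_force: [0.2, 0.4, -3.4]
opening: 0.0122
finger_force: 78.5
time: 12.75
ee_pos: [0.5546, -0.1223, 0.0806]
eef_rot: [3.14, 0.001, -0.284]
wrist_force: [0.6, 0.3, -3.5]
opening: 0.0123
finger_force: 78.5
time: 12.95
ee_pos: [0.5555, -0.1186, 0.0806]
eef_rot: [3.141, 0.001, -0.315]
wrist_force: [0.0, 0.3, -4.2]
opening: 0.0125
finger_force: 78.5
[ 0.5555 -0.1186  0.0806] 0.05383049799300151
blade_tip 0.59 [559. 346.] [ 0.4429 -0.2499  0.    ]
blade_tip 0.33 [344. 283.] [ 0.5307 -0.1274  0.    ]
stock_tip 0.86 [336. 201.] [ 0.5824 -0.138   0.    ]
stock_tip 0.46 [446. 158.] [ 0.5861 -0.2061  0.    ]
square_grip 0.85 [322. 323.] [ 0.5238 -0.11    0.031 ]
plate_corner 0.86 [340. 282.] [ 0.5319 -0.1248  0.    ]
xyz [0.015 0.001 0.341] twist [-0.     0.     0.003] t 13.25 q [-0.03  0.3   0.19  1.85 -0.07  1.   -1.7 ]
```

View pics/w6.png

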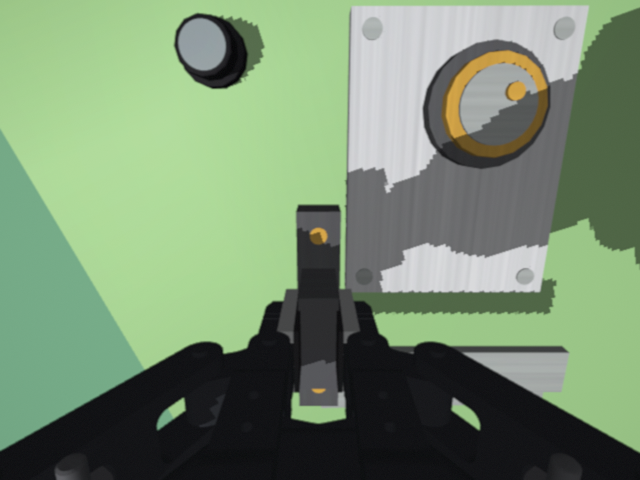

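The square is held level and parallel to the plate: stock at (318,250) beside the plate's long edge at column 347, blade at (480,370) beyond the plain end (row 290). Next: lower it.

```bash
python3 -m pendant '[{"xyz":[0.01,0,0.1],"twist":[0,0,0],"fingers":0},{"xyz":[0.01,0,0.22],"twist":[0,0,0],"fingers":0},{"xyz":[0.01,0,0.32],"twist":[0,0,0],"fingers":0},{"xyz":[0.01,0,0.365],"twist":[0,0,0],"fingers":0},{"xyz":[0.01,0,0.365],"twist":[0,0,0],"fingers":0}]'
python3 delta.py .5626 -.1282 .023 -108.1
```

```text
time: 13.75
ee_pos: [0.5566, -0.119, 0.025]
eef_rot: [3.141, 0.003, -0.314]
wrist_force: [0.6, -0.1, -2.5]
opening: 0.0124
finger_force: 78.4
xyz [0.057 0.046 0.013] twist [0.001 0.003 0.002] t 13.75 q [-0.02  0.37  0.18  1.88 -0.08  0.9  -1.68]
```

```bash
python3 -m pendant '[{"xyz":[0.0,0.0,0.01],"twist":[0,0,0],"fingers":0},{"xyz":[0.02,0.015,0.013],"twist":[0,0,0],"fingers":0},{"xyz":[0.03,0.025,0.013],"twist":[0,0,0],"fingers":0},{"xyz":[0.04,0.035,0.013],"twist":[0,0,0],"fingers":0},{"xyz":[0.04,0.035,0.013],"twist":[0,0,0],"fingers":0}]'
python3 -m pendant '[{"xyz":[0.007,0.0,0],"twist":[0,0,0],"fingers":0},{"xyz":[0.014,0.0,0],"twist":[0,0,0],"fingers":0},{"xyz":[0.02,0.0,0],"twist":[0,0,0],"fingers":0},{"xyz":[0.02,0.0,0],"twist":[0,0,0],"fingers":0}]'
python3 delta.py .5626 -.1282 .023 -108.1
```

```text
time: 14.25
ee_pos: [0.5619, -0.1265, 0.0249]
eef_rot: [3.142, -0.001, -0.315]
wrist_force: [-0.8, -0.3, -3.4]
opening: 0.0125
finger_force: 78.5
time: 14.65
ee_pos: [0.563, -0.1265, 0.0241]
eef_rot: [3.141, 0.003, -0.314]
wrist_force: [-5.5, 1.7, 0.9]
opening: 0.0122
finger_force: 79.1
xyz [0.001 0.012 0.008] twist [0.    0.004 0.002] t 14.65 q [-0.01  0.39  0.18  1.86 -0.09  0.9  -1.67]
```

```bash
python3 -m pendant '[{"xyz":[0,0.008,0],"twist":[0,0,0],"fingers":0},{"xyz":[0,0.016,0],"twist":[0,0,0],"fingers":0},{"xyz":[0,0.024,0],"twist":[0,0,0],"fingers":0},{"xyz":[0,0.024,0],"twist":[0,0,0],"fingers":0}]'
python3 delta.py .5626 -.1282 .023 -108.1
```

```text
time: 15.05
ee_pos: [0.5623, -0.1285, 0.024]
eef_rot: [-3.14, 0.003, -0.313]
wrist_force: [-4.7, 5.3, -4.0]
opening: 0.0126
finger_force: 78.8
xyz [ 0.002 -0.002  0.006] twist [-0.002  0.004  0.003] t 15.05 q [-0.01  0.39  0.18  1.86 -0.09  0.9  -1.66]
```

```bash
python3 -m pendant '[{"xyz":[0,0.01,0],"twist":[0,0,0],"fingers":0},{"xyz":[0.01,0.02,0.008],"twist":[0,0,0],"fingers":0},{"xyz":[0.01,0.025,0.012],"twist":[0,0,0],"fingers":0},{"xyz":[0.01,0.025,0.012],"twist":[0,0,0],"fingers":0}]'
python3 delta.py .5626 -.1282 .023 -108.1
```

```text
time: 15.45
ee_pos: [0.5625, -0.1287, 0.0235]
eef_rot: [-3.136, 0.006, -0.311]
wrist_force: [-11.6, 17.8, 16.9]
opening: 0.0125
finger_force: 81.7
xyz [-0.    -0.003  0.003] twist [-0.007  0.007  0.006] t 15.45 q [-0.    0.39  0.18  1.86 -0.1   0.9  -1.65]
```

```bash
python3 -m pendant '[{"xyz":[-0.007,-0.018,-0.008],"twist":[0,0,0],"fingers":0},{"xyz":[-0.007,-0.018,-0.008],"twist":[0,0,0],"fingers":0.4},{"xyz":[-0.007,-0.018,-0.008],"twist":[0,0,0],"fingers":0.4},{"xyz":[-0.007,-0.018,-0.008],"twist":[0,0,0],"fingers":0.4}]'
python3 -m pendant '[{"xyz":[0,0,-0.1],"twist":[0,0,0],"fingers":0.4},{"xyz":[0,0,-0.3],"twist":[0,0,0],"fingers":0.4},{"xyz":[-0.1,0,-0.6],"twist":[0,0,0],"fingers":0.4},{"xyz":[-0.35,0.1,-0.9],"twist":[0,0,0],"fingers":0.4},{"xyz":[-0.35,0.1,-1],"twist":[0,0,0],"fingers":0.4}]'
python3 -m pendant '[{"xyz":[-0.2,0.2,-0.1],"twist":[0,0,0],"fingers":0.4},{"xyz":[-0.3,0.4,-0.2],"twist":[0,0,0],"fingers":0.4},{"xyz":[-0.3,0.4,-0.2],"twist":[0,0,0],"fingers":0.4},{"xyz":[-0.3,0.4,-0.2],"twist":[0,0,0],"fingers":0.4}]'
python3 look.py w7
```

```text
time: 15.85
ee_pos: [0.5642, -0.132, 0.0245]
eef_rot: [3.141, -0.002, -0.315]
wrist_force: [-0.6, -0.0, -0.3]
opening: 0.0344
finger_force: 0.0
time: 16.35
ee_pos: [0.5077, -0.1307, 0.1782]
eef_rot: [-3.141, -0.003, -0.316]
wrist_force: [0.7, 0.6, 0.5]
opening: 0.0342
finger_force: 0.0
time: 16.75
ee_pos: [0.4477, -0.1735, 0.2057]
eef_rot: [-3.141, -0.003, -0.316]
wrist_force: [0.9, -0.0, -0.2]
opening: 0.0342
finger_force: 0.0
[ 0.4477 -0.1735  0.2057] 0.03656553194571209
blade_tip 0.58 [219. 100.] [ 0.5676 -0.1223  0.    ]
blade_tip 0.27 [236. 139.] [ 0.5332 -0.1239  0.    ]
stock_tip 0.97 [235.  51.] [ 0.5992 -0.1496  0.    ]
square_grip 0.78 [216. 104.] [ 0.5609 -0.1251  0.031 ]
plate_corner 0.87 [239. 142.] [ 0.5298 -0.1255  0.    ]
```

View pics/w7.png

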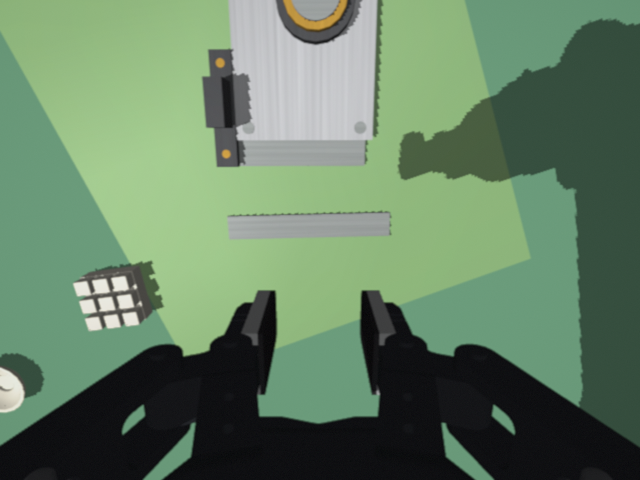

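The square sits round the plate's corner: blade at (300,152) along the plain end, stock at (222,105) along the long side, grip uppermost. I check the flushness with numbers and a crop.

```bash
python3 - <<'E'
from h import *
z=np.load('w7.npz'); P={k:z[k] for k in('mtx','R','t')}; im=z['im']
save('w7c',cv2.resize(im[30:180,190:390],None,fx=4,fy=4,interpolation=cv2.INTER_CUBIC))
g=im.astype(int); sat=g.max(2)-g.min(2); m=sat<25
px=np.array([-.3107,-.9505]); py=np.array([.9505,-.3107]); c=np.array([.5313,-.1275])
def fit(uv,h,n):
    X=np.array([ray('w',p,h,P)[:2] for p in uv])-c; a,b=X@px,X@py
    s,o=(np.polyfit(a,b,1) if n=='y' else np.polyfit(b,a,1)); print(n,'offset mm',round(o*1e3,2),'slope deg',round(np.degrees(np.arctan(s)),2))
print('blade outer edge (want -22)'); fit([(u,np.where(m[130:190,u])[0].max()+130.5) for u in range(250,358,3)],.006,'y')
print('stock outer edge (want -18)'); fit([(200+np.where(m[v,200:260])[0].min()-.5,v) for v in list(range(54,72,2))+list(range(134,164,2))],.016,'x')
print('plate right edge (want 115)'); fit([(np.where(m[v,:400])[0].max()+.5,v) for v in range(20,130,4)],.014,'x')
for p in((366,163),(365,142)): print('tip',((ray('w',p,.006,P)[:2]-c)@px*1e3).round(1))
E
```

```text
blade outer edge (want -22)
y offset mm -22.05 slope deg -0.04
stock outer edge (want -18)
x offset mm -18.3 slope deg -0.13
plate right edge (want 115)
x offset mm 116.11 slope deg -0.11
tip 111.6
tip 110.1
```

View pics/w7c.png

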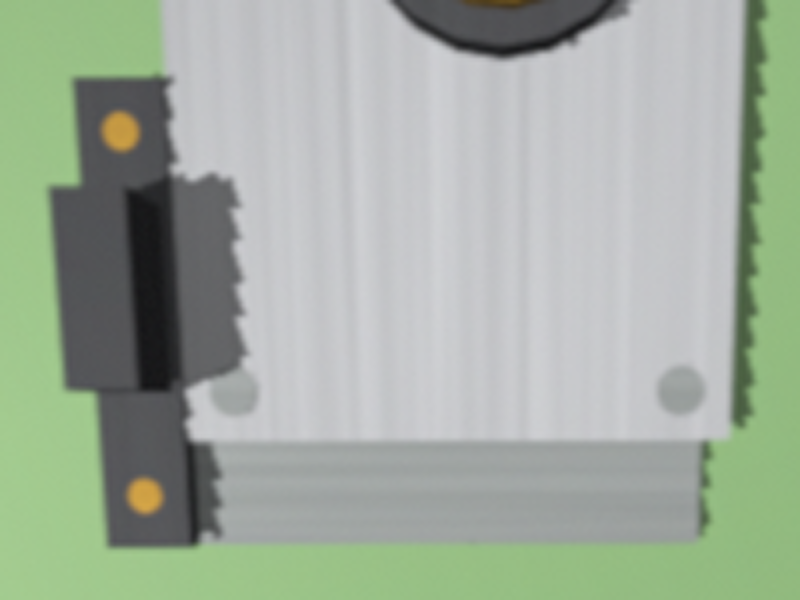

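The crop shows no gap at either edge: the stock's inner edge meets the plate along columns 165–190, and the blade meets it along row 440. The fit agrees to within 0.3 mm and 0.15°. Handing in.

```bash
python3 -c "
from h import *
print(r.sign_off())"
```

```text
the job is handed in; nothing more can be done
None
```

I drew the square out by its blade, set it down and let go of it in the open. I then took it by the finger grip and laid it home round the plate corner (measured within about 0.3 mm and 0.15° of flush), grip uppermost, and handed the job in at about 17 s.

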